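Clip down and lock the food box

TASK

Shut and lock the white food box with the grey lid: press its four lid clips fully down, going from the first clip to the one in the diagonally opposite corner before doing the other two, then take the key with the round head out of the wooden key stand, push it fully into the cylinder on the lid and turn it clockwise as far as it goes (about 75 degrees). Leave the key upright in the lock and let go of it; leave the other two keys in the stand and do not shift or knock over the other things around.

Things in the scene. Friction and masses are not known exactly. Their poses are not given: they have to be found in the camera images.
- food_box: white food box with grey lid, 164 (x) x 204 (y) mm over the lid, 85 mm high to the lid's top, fixed in place; origin at the centre of its underside, x = away from the robot (back), y = left. In the middle of the lid stands the key cylinder in a round dark housing 66 mm across, rising 33 mm above the lid
- lid_top (a point): centre of the lid's top face, 85 mm up; axes as the box. Clips are hinged at x = +-28, y = +-66 mm (front = -x, left = +y), 7 mm above this point, and point outward along +-x; fully down, a clip's top face is 10 mm above this point and reaches to x = +-90 mm. Good press point, straight down with shut fingers: x = +-60, y = +-66 mm
- clip_front_left (a joint): the front left (-x, +y in the lid frame) lid clip: steel lever 30 mm wide, 62 mm long, 6 mm thick; 0 = fully down (level, its lip over the rim), positive = raised (rad, up to 1.0); starts 0.5 to 0.85 and stays where it is left (stiff hinge, about 0.08 N m, i.e. some 2.5 N at the press point)
- clip_front_right (a joint): the front right (-x, -y) lid clip: steel lever 30 mm wide, 62 mm long, 6 mm thick; 0 = fully down (level, its lip over the rim), positive = raised (rad, up to 1.0); starts 0.5 to 0.85 and stays where it is left (stiff hinge, about 0.08 N m, i.e. some 2.5 N at the press point)
- clip_back_left (a joint): the back left (+x, +y) lid clip: steel lever 30 mm wide, 62 mm long, 6 mm thick; 0 = fully down (level, its lip over the rim), positive = raised (rad, up to 1.0); starts 0.5 to 0.85 and stays where it is left (stiff hinge, about 0.08 N m, i.e. some 2.5 N at the press point)
- clip_back_right (a joint): the back right (+x, -y) lid clip: steel lever 30 mm wide, 62 mm long, 6 mm thick; 0 = fully down (level, its lip over the rim), positive = raised (rad, up to 1.0); starts 0.5 to 0.85 and stays where it is left (stiff hinge, about 0.08 N m, i.e. some 2.5 N at the press point)
- lock (a joint): the steel key cylinder's turn: 0 = unlocked (start), positive = turned clockwise seen from above, stop at 1.309 rad (locked); turns stiffly (0.06 N m), stays where left; only a key can turn it, and has about 0.15 rad of play in the slot, so the key itself turns some 1.46 rad to bring the cylinder to its stop
- lock_slot (a point): centre of the mouth of the key slot in the top of the cylinder, 118 mm above the work surface; turns with the cylinder. Slot 24 mm long along this frame's y, 11 mm wide along x, 30 mm deep downward (-z). It lies straight above lid_top and food_box's origin, with their axes while the cylinder is at 0
- round_key_bow (a point): the right key: centre of its round flat black head, 44 mm diameter, 12 mm thick along this frame's x (grip it across x). The key stands upright, 84 mm long, about 80 g; this point is 62 mm above the blade's tip. The key works the same turned by 180 degrees
- round_key_tip (a point): tip of the round key's steel blade, on its axis; z points up along the key. Blade 20 mm (y) x 8 mm (x), 28 mm long, its last 9 mm tapering to 14 x 4 mm; above it a collar 30 x 16 x 6 mm that stops on the slot's mouth. Seated in the lock the tip is 28 mm below the slot's mouth
- square_key_bow (a point): wrong key with a rectangular black head 38 wide x 44 mm high, 12 mm thick; point 62 mm above its tip; leave it in the stand
- tee_key_bow (a point): wrong key with a T-bar black head 46 mm wide, 12 mm thick; point 62 mm above its tip; leave it in the stand
- key_stand: wooden key stand, fixed in place: a block 56 (x) x 176 (y) mm, top 42 mm up, on an 8 mm tray that reaches 140 mm behind (+x) its origin and carries two shakers; origin under the block's centre. Three sockets along y at -56, 0, +56 mm hold the three keys in any order, blades 28 mm deep, heads in the row's plane (thin along the stand's x)
- oil_bottle: glass oil bottle, 60 mm across, 272 mm tall, in the middle between box and stand; loose, leave alone; origin at the centre of its underside
- rice_bowl: white bowl, 115 mm across, 51 mm tall; loose, leave alone; origin at the centre of its underside
- tumbler_a: glass tumbler, 85 mm across, 94 mm tall; loose, leave alone; origin at the centre of its underside
- pepper_mill: dark wooden pepper mill, 58 mm across, 160 mm tall, on the tray behind the keys; loose, leave alone; origin at the centre of its underside
- salt_shaker: salt shaker, 44 mm across, 90 mm tall, on the tray behind the keys; loose, leave alone; origin at the centre of its underside
- jam_jar: jam jar with grey lid, 66 mm across, 108 mm tall; loose, leave alone; origin at the centre of its underside
- mug_tea: striped mug, 83 mm across, 116 mm with its handle, 100 mm tall; loose, leave alone; origin at the centre of its underside
- jar_pasta: pasta jar with red lid, 81 mm across, 136 mm tall; loose, leave alone; origin at the centre of its underside

How it is judged:
On the way, in this order (a step that is already met when the one before it is completed fails the run):
1. two diagonally opposite clips are fully down, the other two still up (((value of joint each of clip_front_left, clip_back_right below 0.1 rad and value of joint each of clip_front_right, clip_back_left above 0.1 rad) or (value of joint each of clip_front_right, clip_back_left below 0.1 rad and value of joint each of clip_front_left, clip_back_right above 0.1 rad))), for 0.1 s.
2. all four clips are fully down, before any key is in the lock (value of joint each of clip_front_left, clip_front_right, clip_back_left, clip_back_right below 0.1 rad and distance between round_key_tip and lock_slot above 0.06 m), for 0.1 s.
3. the round key is fully in the slot, cylinder not yet turned (value of joint each of clip_front_left, clip_front_right, clip_back_left, clip_back_right below 0.1 rad and horizontal distance between round_key_tip and lock_slot below 0.006 m and z of round_key_tip in the frame of lock_slot below -0.022 m and angle between round_key_tip's own z axis and vertical below 0.15 rad and value of joint lock below 0.4 rad), for 0.1 s.
At the end, for the whole second after the job is handed in: All four clips are down (each under 0.1 rad), the round key stands fully seated in the slot (tip within 6 mm of the slot's axis, more than 22 mm below its mouth, tilted less than 0.15 rad), the cylinder is turned past 1.05 rad of 1.309 and at rest (value of joint each of clip_front_left, clip_front_right, clip_back_left, clip_back_right below 0.1 rad and horizontal distance between round_key_tip and lock_slot below 0.006 m and z of round_key_tip in the frame of lock_slot below -0.022 m and angle between round_key_tip's own z axis and vertical below 0.15 rad and value of joint lock above 1.05 rad and velocity of joint lock between -0.05 and 0.05 rad/s); the robot touches nothing.
It fails at once if two neighbouring (not diagonally opposite) clips are down while the other two are up ((value of joint each of clip_front_left, clip_front_right below 0.1 rad and value of joint each of clip_back_left, clip_back_right above 0.1 rad) or (value of joint each of clip_back_left, clip_back_right below 0.1 rad and value of joint each of clip_front_left, clip_front_right above 0.1 rad) or (value of joint each of clip_front_left, clip_back_left below 0.1 rad and value of joint each of clip_front_right, clip_back_right above 0.1 rad) or (value of joint each of clip_front_right, clip_back_right below 0.1 rad and value of joint each of clip_front_left, clip_back_left above 0.1 rad)).
It fails at once if a wrong key is moved more than 20 mm (distance of any of square_key_bow, tee_key_bow from where it was at the start of the episode above 0.02 m).
It fails at once if a bystander is moved more than 30 mm or tipped over (distance of any of oil_bottle, rice_bowl, tumbler_a, pepper_mill, salt_shaker, jam_jar, mug_tea, jar_pasta from where it was at the start of the episode above 0.03 m or angle between any of oil_bottle, rice_bowl, tumbler_a, pepper_mill, salt_shaker, jam_jar, mug_tea, jar_pasta's own z axis and vertical above 0.5 rad).
It also fails if it takes over 70 s, if anything falls off the work surface, if the arm or the gripper's body presses on something with over 40 N, if the wrist force passes 120 N, or if a joint passes its speed limit or range.

ROBOT

A 7-joint arm with a two-finger parallel gripper is mounted at the origin on a cart in front of the work surface, level with it; the furniture and walls round the work are solid. World frame = base frame: x ahead of the robot, y to its left, z up, the work surface at z = 0. Lengths are in m, angles in rad, forces in N, time in s.
With the tool pointing down it reaches from about 0.4 to 0.9 m from the base axis. Payload 5.6 kg.
Tool frame: the origin (TCP) lies between the finger pads; the fingertips stand 11 mm ahead of it and the grasp point (between the pads) lies 8 mm behind it; z points along the fingers, y is the direction in which the jaws open and shut (so a half turn about z gives the same grasp; the last joint's range is limited). The gripper opens to 92 mm and grips with 3 to 60 N. Pads are 20 mm wide; open, the fingers measure 128 mm over their backs; the gripper's body (75 mm by 189 mm) begins 69 mm behind the grasp point.
Start: joints at [-1.332, 0.468, -0.012, 1.603, 0.006, 1.071, -0.056], TCP at [0.181, 0.624, 0.226] pointing down, gripper open.
Joint ranges: [-2.53, 2.53], [-0.31, 2.02], [-1.57, 1.55], [0.28, 2.44], [-1.29, 4.43], [0.15, 1.84], [-2.92, 2.92]. Speed limits (rad/s): [2.57, 2.57, 3.14, 3.14, 3.14, 3.14, 3.14].

INTERFACE

Orientations are given as a unit quaternion [x, y, z, w].
In Python, from workcell import robot gives the robot as it stands. The module is installed in compiled form; this text tells all that it offers.
- The arm moves only by the tool carry_out, never from a script. Its argument "increments" is a list that holds one entry, the list of rows, each a list of 7 numbers: the shift along the tool's x, y, z in cm, then the turn, a rotation vector about the tool's x, y, z in rad, then the finger opening in cm, from 0 to 9.19. A call has exactly 10 rows; each row is the pose to reach, as a shift and turn from the pose measured when the call began, along the tool's axes at that moment; what a row does not reach only later rows make up. A row lasts 1/10 s, in which the tool goes at most 50 mm and 8.59 degrees, less where a joint would pass 70% of its speed; a pose out of reach is approached as far as the arm can. A call with a gripper value outside its range is refused whole. The fingers move at their own pace and stop on an object; "grip_force" is the grip in N (left out, the last holds). Time passes only in rows, so rows that repeat a pose let the fingers close, or fill a call up. It gives the time, the measured TCP pose, the force and the opening at its end, in the units of the state.
- robot.observe(): the state, without advancing time (a new reading comes with each control period).
- robot.read_camera(name): name is "scene" or "top" or "wrist"; returns the picture (400x640x3 uint8, red, green, blue); there is no depth.
- robot.camera_params(name): a dict with "vertical_fov" (degrees; the focal length in pixels is half the picture's height over the tangent of half this angle, whatever the lens; pixels are square), "cx", "cy" (the principal point, pixels), "dist_coeffs" ([k1, k2, p1, p2, k3] as OpenCV has them; the pictures are not rectified), "R" (3x3) and "t" (3): a world point X has camera coordinates R X + t; the wrist camera has in their place "tool_from_camera" (4x4, takes a point from camera to tool coordinates, whose origin is the TCP and whose axes are the flange's). Camera axes: x right, y down, z forward; pixel columns grow to the right and rows downward; lengths in m; the calibration is good to about 2 mm. A picture is of the moment at which its call begins: read the wrist's pose just before it. camera_params takes no time and is no camera call.
- robot.sign_off(): hands the job in, once; it reports no verdict.
Trained networks look in the newest picture that a camera, given by its name, has taken for a name from the list of things; names that differ only in an ending like _2 or _b are one class to them, and where a whole thing is asked for, a point or a joint stands for the part that bears it (a point fixed in the world has none). Each returns a list of dicts, best first, with "conf" (0 to 1); they miss things now and then, are a little off and sometimes report something else, mostly with a low value. They report only what shows in the picture. A call takes as long as a camera call.
- robot.regions_of(name, camera): "region" (400x640 bool, what is visible of it) and "box" ([left, top, right, bottom] in pixels, round what is visible of it).
- robot.mark_of(name, camera): "position" ([row, column] in pixels: a listed point, or the origin of a listed thing).
The state is a dict: "clock": time; "joint_pos": joint angles; "qd": joint speeds; "joint_efforts": joint torques, N m; "ee_pos": TCP position; "orientation": TCP orientation; "contact_force": force on the tool from outside, world axes, zero at the start; "ft_torque": the same for the moment, N m; "width": finger opening in m.
Only numpy, scipy, OpenCV 4.12 (cv2) and the standard library are available. Lean on these libraries where they do the work, as an engineer would, in place of code of your own. Each camera call takes 0.05 s, during which the arm holds its last target. There are 200 camera calls.

## Working session

There is one attempt and no reset: what is moved stays moved. The work goes in short steps, Python scripts to look and compute and a tool call to move; the robot and the scene stay as the last step left them, time stands still between calls to the robot, and variables do not carry over. Pictures are saved under pics/ and viewed, about 8 in all and at most 12, crops included, and the job is handed in when it is done.

Besides the shell and the picture viewer there is one more tool, called after "Request:" as name(argument=value, ...), one argument or row to a line, values as JSON. carry_out: Moves the arm, as the interface text tells. Its arguments: {"type":"object","properties":{"increments":{"type":"array","items":{"type":"array","items":{"type":"array","items":{"type":"number"}}}},"grip_force":{"type":"number"}},"required":["increments"]}

```bash
mkdir -p pics; cat > h.py <<'E'
import numpy as np, cv2
from workcell import robot
from scipy.spatial.transform import Rotation as Ro
def K(p):
    f=200/np.tan(np.radians(p["vertical_fov"])/2)
    return np.array([[f,0,p["cx"]],[0,f,p["cy"]],[0,0,1.]]),np.array(p["dist_coeffs"],float)
def ext(cam):
    p=robot.camera_params(cam)
    if "R" in p: return np.array(p["R"]),np.array(p["t"]).ravel()
    s=robot.observe();T=np.eye(4);T[:3,:3]=Ro.from_quat(s["orientation"]).as_matrix();T[:3,3]=s["ee_pos"]
    W=T@np.array(p["tool_from_camera"]);return W[:3,:3].T,-W[:3,:3].T@W[:3,3]
def ray(cam,rc):
    k,d=K(robot.camera_params(cam));R,t=ext(cam)
    u=cv2.undistortPoints(np.array([[[rc[1],rc[0]]]],float),k,d).ravel()
    return -R.T@t,R.T@np.array([u[0],u[1],1])
def atz(cam,rc,z):
    o,v=ray(cam,rc);return o+v*(z-o[2])/v[2]
def tri(rays):
    A=np.zeros((3,3));b=np.zeros(3)
    for o,v in rays:
        v=v/np.linalg.norm(v);P=np.eye(3)-np.outer(v,v);A+=P;b+=P@o
    return np.linalg.solve(A,b)
def proj(cam,X):
    k,d=K(robot.camera_params(cam));R,t=ext(cam)
    return cv2.projectPoints(np.array(X,float).reshape(-1,3),cv2.Rodrigues(R)[0],t,k,d)[0].reshape(-1,2)
E
python3 - <<'E'
from h import *
s=robot.observe();print({k:np.round(v,3) for k,v in s.items()})
for c in("scene","top"):
    im=robot.read_camera(c);cv2.imwrite(f"pics/{c}0.png",im[...,::-1])
    R,t=ext(c);print(c,-R.T@t)
for n in["lid_top","lock_slot","food_box","key_stand","round_key_bow","square_key_bow","tee_key_bow","oil_bottle"]:
    r={}
    for c in("scene","top"):
        m=robot.mark_of(n,c)
        if m:r[c]=m[0]["position"];print(n,c,np.round(m[0]["position"],1),round(m[0]["conf"],2))
    if len(r)==2:print("  tri",np.round(tri([ray(c,r[c]) for c in r]),4))
E
```

```text
{'clock': np.float64(0.0), 'joint_pos': array([-1.332,  0.468, -0.012,  1.604,  0.006,  1.071, -0.056]), 'qd': array([-0.001,  0.002, -0.002,  0.001,  0.001, -0.001, -0.001]), 'joint_efforts': array([ 0.0000e+00, -5.2057e+01, -1.2000e-02, -2.4375e+01, -5.7000e-02,
        1.7000e-02,  0.0000e+00]), 'ee_pos': array([0.181, 0.624, 0.225]), 'orientation': array([ 0.14 ,  0.99 , -0.001, -0.   ]), 'contact_force': array([ 0.244,  0.48 , -0.085]), 'ft_torque': array([-0.005, -0.075, -0.048]), 'width': np.float64(0.092)}
scene [-1.06769128  0.74776906  1.0510399 ]
top [ 0.28848591 -0.10698245  1.69551786]
lid_top scene [202.3 341.1] 0.9
lid_top top [205.4 337.8] 0.65
  tri [ 0.5263 -0.19    0.0797]
lock_slot scene [196.8 341.5] 0.43
lock_slot top [204.1 335.7] 0.5
  tri [ 0.5244 -0.1843  0.1088]
food_box scene [216.5 341. ] 0.95
food_box top [208.6 339.1] 0.79
  tri [ 0.5253 -0.1957  0.0085]
key_stand scene [244.8 248.5] 0.96
key_stand top [205.9 239.3] 0.81
  tri [ 0.5245  0.2378 -0.0063]
round_key_bow scene [224.  262.2] 0.65
round_key_bow top [203.4 247.6] 0.57
  tri [0.5215 0.181  0.0776]
square_key_bow scene [229.7 246.3] 0.42
square_key_bow top [206.6 234.9] 0.52
  tri [0.5114 0.2428 0.072 ]
tee_key_bow scene [232.5 233.2] 0.58
tee_key_bow top [208.9 221.7] 0.6
  tri [0.4997 0.2977 0.0806]
oil_bottle scene [225.1 294.6] 0.67
oil_bottle top [198.4 290.7] 0.91
  tri [0.5633 0.0135 0.0032]
```

```bash
python3 - <<'E'
import cv2,numpy as np
a=cv2.imread("pics/scene0.png");b=cv2.imread("pics/top0.png")
a=cv2.resize(a[150:300,180:440],(800,461),interpolation=cv2.INTER_CUBIC)
b=cv2.resize(b[140:290,180:440],(800,461),interpolation=cv2.INTER_CUBIC)
cv2.imwrite("pics/sc1.png",a);cv2.imwrite("pics/tc1.png",b)
E
```

```text
(no output)
```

View pics/sc1.png

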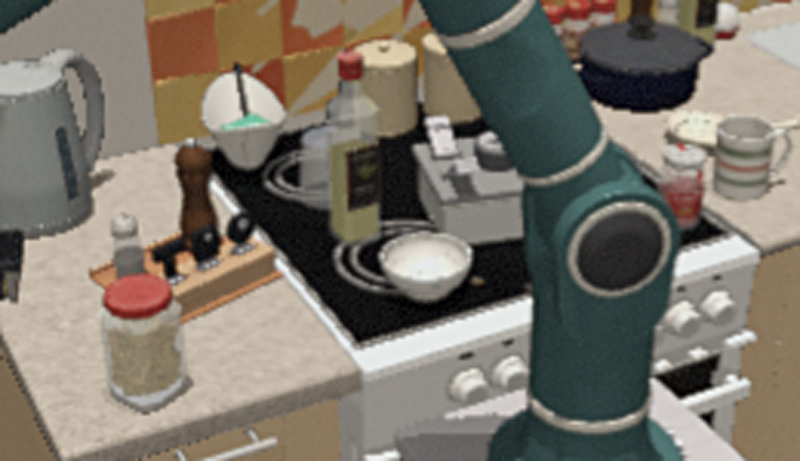

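View pics/tc1.png

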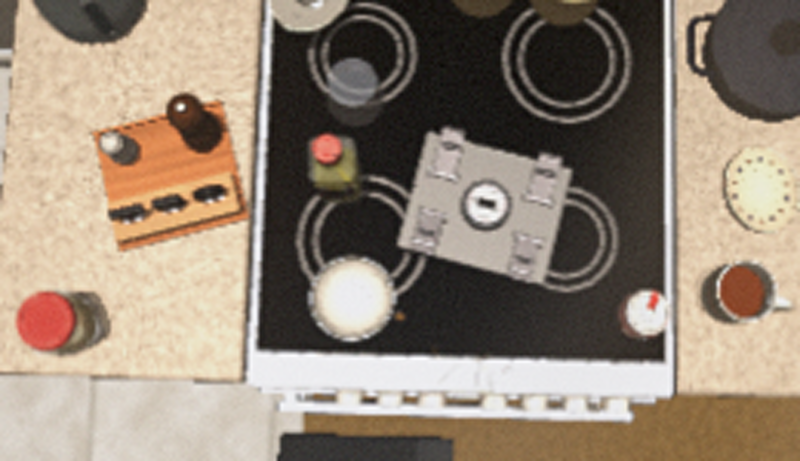

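Scene crop: the arm hides the right part of the box. The keys show at crop (165–240, 225–260), with the dark mill right behind them at about (195, 190). Top crop: the box is yawed about −15° and the stand about +16°. The round key is the right one at (210, 190), and the mill stands directly behind it at about (205, 135). The mill is 168 mm high including the tray, so the gripper body needs clearance there.

```bash
cat >> h.py <<'E'
def Rd(yaw):
    y=np.array([np.cos(yaw),np.sin(yaw),0]);z=np.array([0,0,-1.]);return np.column_stack([np.cross(y,z),y,z])
def go(p,yawdeg,q=None):
    s=robot.observe();R=Ro.from_quat(s["orientation"]).as_matrix()
    if q is None:q=s["ee_pos"]
    d=R.T@(np.array(p)-q)*100;w=Ro.from_matrix(R.T@Rd(np.radians(yawdeg))).as_rotvec()
    print("go",np.round(p,3),yawdeg,"-> cm",np.round(d,2),"rv",np.round(w,3))
def st():
    s=robot.observe();R=Ro.from_quat(s["orientation"]).as_matrix()
    print("t",round(float(s["clock"]),2),"p",np.round(s["ee_pos"],4),"yaw",round(np.degrees(np.arctan2(R[1,1],R[0,1])),2),"tilt",np.round(R[:,2],3),"q",np.round(s["joint_pos"],2),"F",np.round(s["contact_force"],1),"w",round(float(s["width"]),4))
def marks(names,cams):
    out={}
    for n in names:
        for c in cams:
            m=robot.mark_of(n,c)
            if m: out[n,c]=np.array(m[0]["position"]);print(n,c,np.round(m[0]["position"],1),round(m[0]["conf"],2))
    return out
E
python3 - <<'E'
from h import *
m=marks(["pepper_mill","salt_shaker"],["scene","top"])
for (n,c),p in m.items(): print(n,c,np.round(atz(c,p,.008),3))
st();go([.181,.624,.42],73.8);go([.44,.23,.42],16)
print(robot.camera_params("wrist"))
E
```

```text
pepper_mill scene [226.5 245.3] 0.58
pepper_mill top [183.1 245.5] 0.8
salt_shaker scene [240.  222.3] 0.68
salt_shaker top [187.9 222.1] 0.63
pepper_mill scene [0.645 0.207 0.008]
pepper_mill top [0.624 0.213 0.008]
salt_shaker scene [0.587 0.326 0.008]
salt_shaker top [0.6   0.315 0.008]
t 1.1 p [0.1808 0.6244 0.2256] yaw 73.85 tilt [ 0.  0. -1.] q [-1.33  0.47 -0.01  1.6   0.01  1.07 -0.06] F [-0.1  0.4 -0.6] w 0.0921
go [0.181 0.624 0.42 ] 73.8 -> cm [ -0.03  -0.03 -19.44] rv [0.    0.    0.001]
go [0.44 0.23 0.42] 16 -> cm [-35.87 -30.67 -19.44] rv [ 0.   -0.    1.01]
{'vertical_fov': 62.27834495233078, 'cx': 324.68152735296627, 'cy': 205.5017597602146, 'dist_coeffs': array([-0.04840753,  0.        ,  0.        ,  0.        ,  0.        ]), 'tool_from_camera': array([[-7.64343885e-04, -9.65915352e-01, -2.58857006e-01,
         7.29363075e-02],
       [ 9.99997463e-01, -1.28683969e-03,  1.84903734e-03,
        -6.95410713e-04],
       [-2.11912102e-03, -2.58854936e-01,  9.65913884e-01,
        -1.58487623e-01],
       [ 0.00000000e+00,  0.00000000e+00,  0.00000000e+00,
         1.00000000e+00]])}
```

Request:
carry_out(
  increments=[
    [[-3, -1, -4.5, 0, 0, 0.1, 3], [-6, -3, -8, 0, 0, 0.2, 3], [-10, -5, -11, 0, 0, 0.3, 3], [-14, -7, -13, 0, 0, 0.4, 3], [-18, -9, -15.5, 0, 0, 0.5, 3], [-22, -11.5, -15.5, 0, 0, 0.6, 3], [-26.5, -14, -15.5, 0, 0, 0.7, 3], [-31, -16.5, -15.5, 0, 0, 0.8, 3], [-35.5, -19, -15.5, 0, 0, 0.9, 3], [-39.5, -21.5, -15.5, 0, 0, 1.01, 3]],
  ],
)

```text
clock: 2.1
ee_pos: [0.497, 0.3114, 0.381]
orientation: [0.604, 0.797, 0.0, -0.0]
contact_force: [1.2, 0.1, 0.0]
width: 0.0301
```

```bash
python3 - <<'E'
from h import *
st();im=robot.read_camera("wrist");cv2.imwrite("pics/w1.png",im[...,::-1])
Z=dict(round_key_bow=.076,square_key_bow=.076,tee_key_bow=.076,round_key_tip=.014,key_stand=0,pepper_mill=.008,salt_shaker=.008)
m=marks(list(Z),["wrist"])
for (n,c),p in m.items(): print(n,np.round(atz(c,p,Z[n]),4))
E
```

```text
t 2.1 p [0.497  0.3114 0.381 ] yaw 15.75 tilt [ 0.001  0.001 -1.   ] q [-0.91  0.24  0.36  1.58 -0.09  1.33 -0.26] F [1.2 0.1 0. ] w 0.0301
round_key_bow wrist [257.9 322.1] 0.75
square_key_bow wrist [221.8 321.7] 0.59
tee_key_bow wrist [180.8 321.2] 0.56
round_key_tip wrist [239.6 328.8] 0.58
key_stand wrist [206.8 324.1] 0.65
pepper_mill wrist [237.5 381. ] 0.85
salt_shaker wrist [174.  388.1] 0.74
round_key_bow [0.5276 0.1858 0.076 ]
square_key_bow [0.5112 0.2407 0.076 ]
tee_key_bow [0.4937 0.2991 0.076 ]
round_key_tip [0.5364 0.1945 0.014 ]
key_stand [0.5139 0.2438 0.    ]
pepper_mill [0.6217 0.2207 0.008 ]
salt_shaker [0.5977 0.3277 0.008 ]
```

View pics/w1.png

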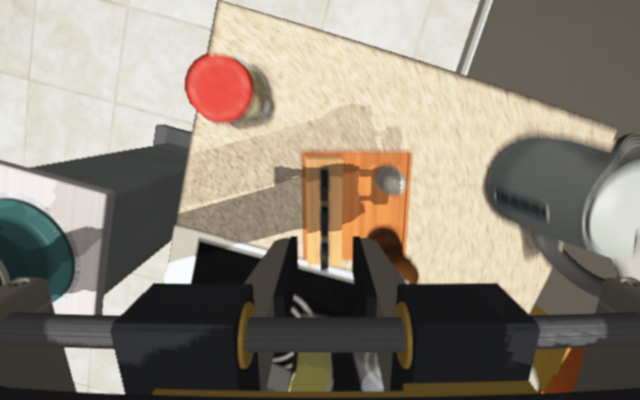

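The view shows the key row as a vertical line at column 322. The round key is at row 258, the mill about 100 mm behind it at (237, 390). Next I move over the box.

Request:
carry_out(
  increments=[
    [[-4.8, -1.2, 0, 0, 0, 0.05, 0], [-9.6, -2.4, 0, 0, 0, 0.1, 0], [-14.4, -3.6, 0, 0, 0, 0.16, 0], [-19.2, -4.8, 0, 0, 0, 0.22, 0], [-24, -6, 0, 0, 0, 0.28, 0], [-28.8, -7.2, 0, 0, 0, 0.34, 0], [-33.6, -8.4, 0, 0, 0, 0.4, 0], [-38.4, -9.6, 0, 0, 0, 0.46, 0], [-43.2, -10.8, 0, 0, 0, 0.5, 0], [-47.5, -12, 0, 0, 0, 0.54, 0]],
  ],
)

```text
clock: 3.5
ee_pos: [0.5119, -0.176, 0.3807]
orientation: [0.792, 0.611, 0.0, -0.0]
contact_force: [0.5, -1.4, 0.2]
width: 0.0005
```

```bash
python3 - <<'E'
from h import *
st();im=robot.read_camera("wrist");cv2.imwrite("pics/w2.png",im[...,::-1])
Z=dict(lid_top=.085,lock_slot=.118,food_box=0,clip_front_left=.092,clip_front_right=.092,clip_back_left=.092,clip_back_right=.092)
m=marks(["lid_top","lock_slot","food_box"],["wrist"])
for (n,c),p in m.items(): print(n,np.round(atz(c,p,Z[n]),4))
for n in Z:
    if n.startswith("clip") or n=="food_box":
        for r in robot.regions_of(n,"wrist")[:1]:
            print(n,r["box"],round(r["conf"],2),r["region"].sum())
E
```

```text
t 3.5 p [ 0.5119 -0.176   0.3807] yaw -14.72 tilt [ 0.001  0.001 -1.   ] q [-0.38  0.17  0.76  1.71 -0.12  1.31  0.14] F [ 0.5 -1.4  0.2] w 0.0005
lid_top wrist [176.8 332. ] 0.55
lock_slot wrist [183.9 336.8] 0.8
food_box wrist [168.6 330.3] 0.98
lid_top [ 0.5193 -0.1841  0.085 ]
lock_slot [ 0.5238 -0.1889  0.118 ]
food_box [ 0.5179 -0.1851  0.    ]
food_box [263.9, 101.3, 402.9, 246.9] 0.66 17221
clip_front_left [264.1, 118.4, 315.7, 145.6] 0.59 1267
clip_front_right [270.6, 214.8, 318.8, 243.1] 0.67 997
clip_back_left [347.8, 117.3, 402.8, 140.2] 0.87 1226
clip_back_right [350.0, 211.7, 397.6, 243.9] 0.85 1019
```

View pics/w2.png

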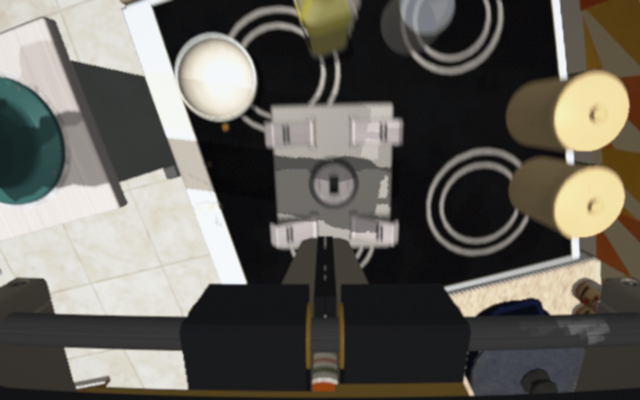

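The box fills the view from (272, 103) to (402, 247), with the four clips raised and the cylinder at (335, 184). I start with the front left clip.

Request:
carry_out(
  increments=[
    [[2.5, -2, 3.5, 0, 0, 0, 0], [4.5, -4, 7.5, 0, 0, 0, 0], [5.6, -4.8, 12, 0, 0, 0, 0], [5.6, -4.8, 16.5, 0, 0, 0, 0], [5.6, -4.8, 20.5, 0, 0, 0, 0], [5.6, -4.8, 23, 0, 0, 0, 0], [5.6, -4.8, 25, 0, 0, 0, 0], [5.6, -4.8, 26.7, 0, 0, 0, 0], [5.6, -4.8, 27.7, 0, 0, 0, 0], [5.6, -4.8, 27.7, 0, 0, 0, 0]],
  ],
  grip_force=20,
)

```text
clock: 4.95
ee_pos: [0.4789, -0.1052, 0.1058]
orientation: [0.791, 0.612, 0.0, -0.004]
contact_force: [-11.9, 3.5, 32.7]
width: 0.0003
```

```bash
python3 - <<'E'
from h import *
st();go([.480,-.1095,.104],-14);go([.480,-.1095,.18],-14);go([.564,-.2665,.18],-14);go([.564,-.2665,.104],-14)
E
```

```text
t 4.95 p [ 0.4789 -0.1052  0.1058] yaw -14.48 tilt [-0.004  0.006 -1.   ] q [-0.34  0.42  0.6   2.11 -0.37  0.72  0.25] F [-11.9   3.5  32.7] w 0.0003
go [ 0.48  -0.11   0.104] -14 -> cm [-0.39  0.21  0.17] rv [-0.005 -0.005 -0.008]
go [ 0.48 -0.11  0.18] -14 -> cm [-0.35  0.17 -7.43] rv [-0.005 -0.005 -0.008]
go [ 0.564 -0.266  0.18 ] -14 -> cm [-13.45  12.23  -7.55] rv [-0.005 -0.005 -0.008]
go [ 0.564 -0.266  0.104] -14 -> cm [-13.49  12.27   0.05] rv [-0.005 -0.005 -0.008]
```

Request:
carry_out(
  increments=[
    [[0, 0, -4.5, 0, 0, 0, 0], [-2, 2, -7.8, 0, 0, 0, 0], [-5, 4.7, -7.8, 0, 0, 0, 0], [-8.5, 7.7, -7.8, 0, 0, 0, 0], [-12, 11, -7.8, 0, 0, 0, 0], [-13.5, 12.2, -7, 0, 0, 0, 0], [-13.5, 12.2, -4.5, 0, 0, 0, 0], [-13.5, 12.2, -2.5, 0, 0, 0, 0], [-13.5, 12.2, -0.8, 0, 0, 0, 0], [-13.5, 12.2, 0, 0, 0, 0, 0]],
  ],
)

```text
clock: 5.95
ee_pos: [0.564, -0.2659, 0.1052]
orientation: [0.79, 0.613, 0.001, -0.004]
contact_force: [-12.7, 8.1, 56.3]
width: 0.0003
```

```bash
python3 - <<'E'
from h import *
st();go([.564,-.2665,.18],-14);go([.448,-.2375,.18],-14);go([.448,-.2375,.104],-14)
E
```

```text
t 5.95 p [ 0.564  -0.2659  0.1052] yaw -14.39 tilt [-0.004  0.007 -1.   ] q [-0.05  0.63  0.6   1.79 -0.45  0.88  0.51] F [-12.7   8.1  56.3] w 0.0003
go [ 0.564 -0.266  0.18 ] -14 -> cm [-0.02 -0.02 -7.48] rv [-0.005 -0.006 -0.007]
go [ 0.448 -0.238  0.18 ] -14 -> cm [ -0.09 -11.98  -7.42] rv [-0.005 -0.006 -0.007]
go [ 0.448 -0.238  0.104] -14 -> cm [ -0.14 -11.94   0.18] rv [-0.005 -0.006 -0.007]
```

Request:
carry_out(
  increments=[
    [[0, 0, -4.5, 0, 0, 0, 0], [0, 0, -9, 0, 0, 0, 0], [0, -2, -13, 0, 0, 0, 0], [-1, -4.5, -16.5, 0, 0, 0, 0], [-2, -7, -20, 0, 0, 0, 0], [-3, -9.5, -22, 0, 0, 0, 0], [-4, -12, -22, 0, 0, 0, 0], [-4, -12, -22, 0, 0, 0, 0], [-4, -12, -22, 0, 0, 0, 0], [-4, -12, -22, 0, 0, 0, 0]],
  ],
)

```text
clock: 6.95
ee_pos: [0.4395, -0.2754, 0.3253]
orientation: [0.79, 0.614, 0.001, -0.004]
contact_force: [0.4, 0.2, 0.0]
width: 0.0004
```

```bash
python3 - <<'E'
from h import *
st();im=robot.read_camera("wrist");cv2.imwrite("pics/w3.png",cv2.resize(im[60:280,180:500,::-1],(800,550),interpolation=cv2.INTER_CUBIC));cv2.imwrite("pics/w3f.png",im[...,::-1])
m=marks(["lid_top","lock_slot"],["wrist"])
for (n,c),p in m.items(): print(n,np.round(atz(c,p,dict(lid_top=.085,lock_slot=.118)[n]),4))
go([.448,-.2375,.18],-14);go([.448,-.2375,.105],-14)
E
```

```text
t 6.95 p [ 0.4395 -0.2754  0.3253] yaw -14.29 tilt [-0.004  0.007 -1.   ] q [-0.19  0.17  0.78  1.83 -0.13  1.2   0.39] F [0.4 0.2 0. ] w 0.0004
lid_top wrist [ 89.5 374.5] 0.82
lock_slot wrist [ 88.3 378.9] 0.57
lid_top [ 0.5189 -0.1879  0.085 ]
lock_slot [ 0.5186 -0.1894  0.118 ]
go [ 0.448 -0.238  0.18 ] -14 -> cm [ 3.860e+00 -1.000e-02  1.452e+01] rv [-0.006 -0.005 -0.006]
go [ 0.448 -0.238  0.105] -14 -> cm [ 3.82  0.03 22.02] rv [-0.006 -0.005 -0.006]
```

View pics/w3.png

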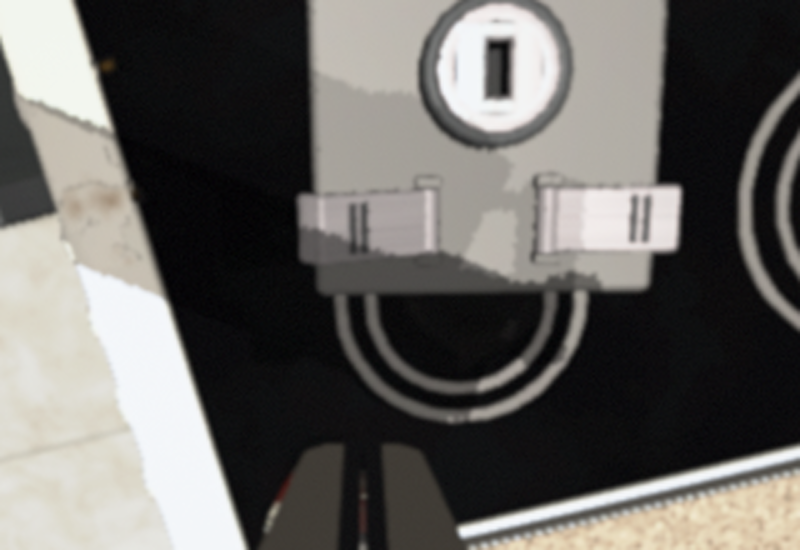

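The back right clip lies flat over the rim at crop (610, 220), and the front right one at (370, 225) is still up. The slot is at crop (498, 68). Now I press the front right clip.

Request:
carry_out(
  increments=[
    [[2, 0, 4, 0, 0, 0, 0], [3.8, 0, 8, 0, 0, 0, 0], [3.8, 0, 12, 0, 0, 0, 0], [3.8, 0, 15, 0, 0, 0, 0], [3.8, 0, 17, 0, 0, 0, 0], [3.8, 0, 19, 0, 0, 0, 0], [3.8, 0, 20.5, 0, 0, 0, 0], [3.8, 0, 21.4, 0, 0, 0, 0], [3.8, 0, 22, 0, 0, 0, 0], [3.8, 0, 22, 0, 0, 0, 0]],
  ],
)

```text
clock: 8.1
ee_pos: [0.4471, -0.2375, 0.1062]
orientation: [0.79, 0.613, 0.0, -0.005]
contact_force: [-5.3, 2.5, 11.9]
width: 0.0005
```

```bash
python3 - <<'E'
from h import *
st();go([.448,-.2375,.18],-14);go([.596,-.1385,.18],-14);go([.596,-.1385,.104],-14)
E
```

```text
t 8.1 p [ 0.4471 -0.2375  0.1062] yaw -14.34 tilt [-0.006  0.009 -1.   ] q [-0.09  0.45  0.64  2.07 -0.4   0.75  0.55] F [-5.3  2.5 11.9] w 0.0005
go [ 0.448 -0.238  0.18 ] -14 -> cm [ 0.07  0.03 -7.38] rv [-0.008 -0.007 -0.006]
go [ 0.596 -0.138  0.18 ] -14 -> cm [13.33 11.92 -7.38] rv [-0.008 -0.007 -0.006]
go [ 0.596 -0.138  0.104] -14 -> cm [13.28 11.98  0.22] rv [-0.008 -0.007 -0.006]
```

Request:
carry_out(
  increments=[
    [[0, 0, -4.5, 0, 0, 0, 0], [2, 2, -7.8, 0, 0, 0, 0], [5, 4.7, -7.8, 0, 0, 0, 0], [8.5, 7.7, -7.8, 0, 0, 0, 0], [12, 10.8, -7.8, 0, 0, 0, 0], [13.3, 12, -7, 0, 0, 0, 0], [13.3, 12, -4.5, 0, 0, 0, 0], [13.3, 12, -2.5, 0, 0, 0, 0], [13.3, 12, -0.8, 0, 0, 0, 0], [13.3, 12, 0.1, 0, 0, 0, 0]],
  ],
)

```text
clock: 9.1
ee_pos: [0.5965, -0.1389, 0.105]
orientation: [0.79, 0.613, 0.0, -0.005]
contact_force: [-13.6, 4.1, 55.2]
width: 0.0007
```

```bash
python3 - <<'E'
from h import *
st();go([.596,-.1385,.2],-14);go([.51,-.165,.30],-14)
E
```

```text
t 9.1 p [ 0.5965 -0.1389  0.105 ] yaw -14.37 tilt [-0.006  0.009 -1.   ] q [-0.26  0.61  0.59  1.81 -0.44  0.86  0.3 ] F [-13.6   4.1  55.2] w 0.0007
go [ 0.596 -0.138  0.2  ] -14 -> cm [ 0.09 -0.13 -9.49] rv [-0.008 -0.007 -0.007]
go [ 0.51  -0.165  0.3  ] -14 -> cm [ -4.54  -7.88 -19.47] rv [-0.008 -0.007 -0.007]
```

Request:
carry_out(
  increments=[
    [[0, 0, -4.5, 0, 0, 0, 0], [-1, 0, -8, 0, 0, 0, 0], [-4, -2, -11, 0, 0, 0, 0], [-7, -4, -14, 0, 0, 0, 0], [-10, -6, -17, 0, 0, 0, 0], [-10, -6, -17.5, 0, 0, 0, 0], [-10, -6, -17.5, 0, 0, 0, 0], [-10, -6, -17.5, 0, 0, 0, 0], [-10, -6, -17.5, 0, 0, 0, 0], [-10, -6, -17.5, 0, 0, 0, 0]],
  ],
)

```text
clock: 10.1
ee_pos: [0.5147, -0.2213, 0.2786]
orientation: [0.789, 0.614, -0.0, -0.006]
contact_force: [0.0, 1.2, -0.3]
width: 0.0006
```

```bash
python3 - <<'E'
from h import *
st();im=robot.read_camera("wrist");cv2.imwrite("pics/w4.png",im[...,::-1])
m=marks(["lock_slot","lid_top"],["wrist"])
for (n,c),p in m.items(): print(n,np.round(atz(c,p,dict(lid_top=.085,lock_slot=.118)[n]),4))
r,c=np.round(m.get(("lock_slot","wrist"),[150,330])).astype(int)
a=cv2.resize(im[r-40:r+40,c-50:c+50,::-1],(800,640),interpolation=cv2.INTER_CUBIC)[20:620]
print(r,c)
full=cv2.resize(im[60:280,200:470,::-1],(400,326))
cv2.imwrite("pics/w4c.png",np.hstack([cv2.resize(a,(400,300)),full[:300]]))
g=cv2.cvtColor(im,cv2.COLOR_RGB2GRAY)
sub=(g[r-20:r+20,c-15:c+15]<90).astype(np.uint8)
n,l,s,cc=cv2.connectedComponentsWithStats(sub)
for i in range(1,n):
    if s[i,4]>20:
        ct=cv2.minAreaRect(np.argwhere(l==i)[:,::-1].astype(np.float32));p=cc[i]+[c-15,r-20]
        print(s[i],ct,p,np.round(atz("wrist",p[::-1],.118),4))
E
```

```text
t 10.1 p [ 0.5147 -0.2213  0.2786] yaw -14.27 tilt [-0.008  0.009 -1.   ] q [-0.25  0.31  0.74  1.8  -0.24  1.13  0.33] F [ 0.   1.2 -0.3] w 0.0006
lock_slot wrist [159.7 323.9] 0.77
lid_top wrist [154.  322.2] 0.97
lock_slot [ 0.5206 -0.1886  0.118 ]
lid_top [ 0.519  -0.1859  0.085 ]
160 324
[  8   8  14  26 278] ((14.5, 20.5), (25.0, 13.0), 90.0) [322.71942446 160.84532374] [ 0.5192 -0.1894  0.118 ]
```

View pics/w4c.png

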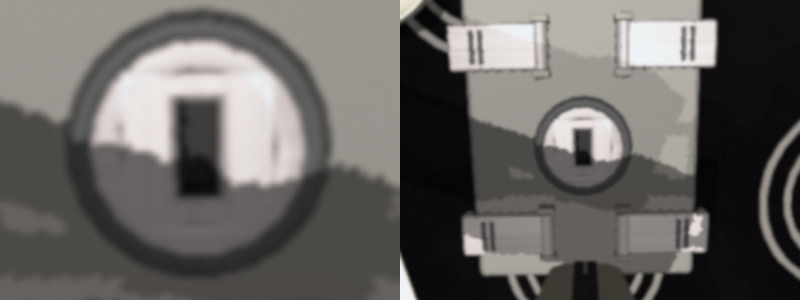

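All four clips look flat. The slot is at about pixel (row 160.8, column 322.7), which is world (0.5195, −0.189). Next I go to the key stand.

Request:
carry_out(
  increments=[
    [[1, 0, -4.5, 0, 0, -0.03, 3], [5, -0.8, -8.5, 0, 0, -0.08, 3], [9.5, -1.7, -8.5, 0, 0, -0.15, 3], [14, -2.6, -8.5, 0, 0, -0.21, 3], [18.5, -3.5, -8.5, 0, 0, -0.27, 3], [23, -4.4, -8.5, 0, 0, -0.33, 3], [27.5, -5.3, -8.5, 0, 0, -0.4, 3], [32, -6.2, -8.5, 0, 0, -0.46, 3], [36.9, -7.1, -8.5, 0, 0, -0.53, 3], [36.9, -7.1, -4, 0, 0, -0.53, 3]],
  ],
)

```text
clock: 11.25
ee_pos: [0.5399, 0.1623, 0.3257]
orientation: [0.596, 0.803, 0.007, -0.004]
contact_force: [0.1, -0.4, -0.7]
width: 0.0301
```

```bash
python3 - <<'E'
from h import *
st();im=robot.read_camera("wrist");cv2.imwrite("pics/w5.png",im[...,::-1])
Z=dict(round_key_bow=.076,square_key_bow=.076,tee_key_bow=.076,key_stand=0,pepper_mill=.008)
m=marks(list(Z),["wrist"])
for (n,c),p in m.items(): print(n,np.round(atz(c,p,Z[n]),4))
r,c=m.get(("round_key_bow","wrist"),np.array([150,325])).astype(int)
r=max(r,75);print(r,c)
cv2.imwrite("pics/w5c.png",cv2.resize(im[r-75:r+75,c-60:c+140,::-1],(800,600),interpolation=cv2.INTER_CUBIC))
E
```

```text
t 11.25 p [0.5399 0.1623 0.3257] yaw 16.79 tilt [ 0.002  0.015 -1.   ] q [-0.73  0.23  0.46  1.73 -0.13  1.2   0.06] F [ 0.1 -0.4 -0.7] w 0.0301
round_key_bow wrist [157.4 322.7] 0.67
square_key_bow wrist [113.  324.3] 0.85
tee_key_bow wrist [ 58.2 325.7] 0.69
key_stand wrist [116.2 324.4] 0.58
pepper_mill wrist [152.4 390.6] 0.7
round_key_bow [0.528  0.1771 0.076 ]
square_key_bow [0.5155 0.2283 0.076 ]
tee_key_bow [0.5003 0.2877 0.076 ]
key_stand [0.5162 0.2258 0.    ]
pepper_mill [0.6207 0.2034 0.008 ]
157 322
```

View pics/w5c.png

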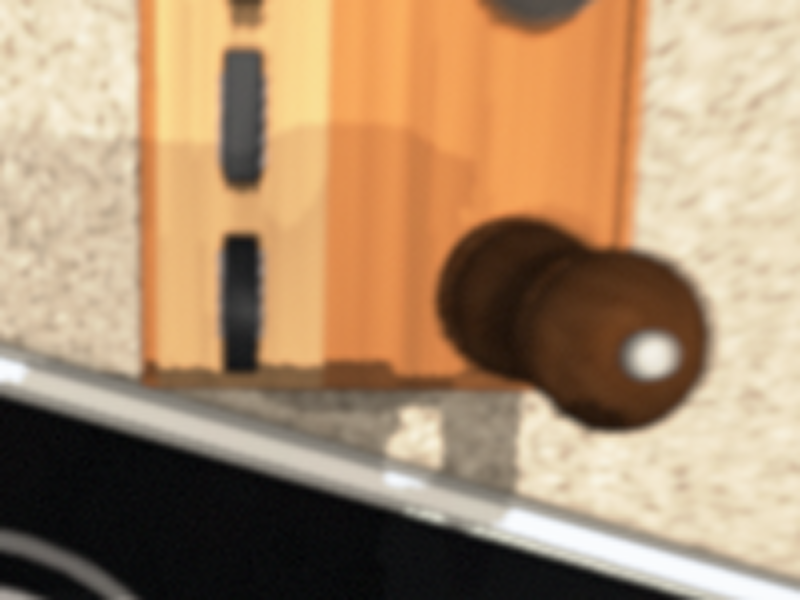

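The round key head is centred at crop (241, 302), with the mill's knob at (620, 340). The pose may have been settling during that picture, so I repeat the measurement with the arm at rest.

```bash
python3 - <<'E'
from h import *
st();im=robot.read_camera("wrist");cv2.imwrite("pics/w6.png",im[...,::-1]);st()
Z=dict(round_key_bow=.076,square_key_bow=.076,tee_key_bow=.076,pepper_mill=.008)
m=marks(list(Z),["wrist"])
for (n,c),p in m.items(): print(n,np.round(atz(c,p,Z[n]),4))
g=cv2.cvtColor(im,cv2.COLOR_RGB2GRAY)
p=m["round_key_bow","wrist"];r,c=p.astype(int)
n,l,s,cc=cv2.connectedComponentsWithStats((g[r-25:r+25,c-14:c+14]<80).astype(np.uint8))
for i in range(1,n):
    if s[i,4]>40:
        q=cc[i]+[c-14,r-25];yx=np.argwhere(l==i)+[r-25,c-14]
        v=cv2.fitLine(yx[:,::-1].astype(np.float32),cv2.DIST_L2,0,.01,.01).ravel()
        print(s[i],q,np.round(atz("wrist",q[::-1],.08),4),"line deg",np.degrees(np.arctan2(v[0],v[1])))
E
```

```text
t 11.55 p [0.5386 0.1515 0.324 ] yaw 15.89 tilt [-0.005  0.009 -1.   ] q [-0.72  0.23  0.47  1.73 -0.12  1.2   0.06] F [ 0.3 -0.2 -0. ] w 0.0304
t 11.6 p [0.5386 0.1516 0.3242] yaw 15.89 tilt [-0.004  0.01  -1.   ] q [-0.72  0.23  0.47  1.73 -0.12  1.2   0.06] F [ 0.4 -0.2  0.8] w 0.0303
round_key_bow wrist [149.5 324.4] 0.98
square_key_bow wrist [103.6 325.1] 0.68
tee_key_bow wrist [ 49.3 327.3] 0.88
pepper_mill wrist [144.4 395.9] 0.63
round_key_bow [0.5265 0.1878 0.076 ]
square_key_bow [0.5126 0.2398 0.076 ]
tee_key_bow [0.4985 0.2982 0.076 ]
pepper_mill [0.6233 0.2173 0.008 ]
[ 13   7   9  35 307] [327.        147.8990228] [0.5289 0.1908 0.08  ] line deg 0.25367755
```

```bash
python3 - <<'E'
from h import *
im=cv2.imread("pics/w6.png");cv2.imwrite("pics/w6c.png",cv2.resize(im[110:190,290:390],(800,640),interpolation=cv2.INTER_CUBIC)[:600])
st();go([.5278,.1893,.094],15);go([.5278,.1893,.13],15)
E
```

```text
t 11.8 p [0.538  0.1523 0.3233] yaw 15.98 tilt [-0.006  0.01  -1.   ] q [-0.72  0.23  0.47  1.74 -0.12  1.2   0.06] F [-0.1  0.2  0.8] w 0.03
go [0.528 0.189 0.094] 15 -> cm [ 3.59  0.1  22.97] rv [-0.003 -0.011  0.017]
go [0.528 0.189 0.13 ] 15 -> cm [ 3.63  0.09 19.37] rv [-0.003 -0.011  0.017]
```

View pics/w6c.png

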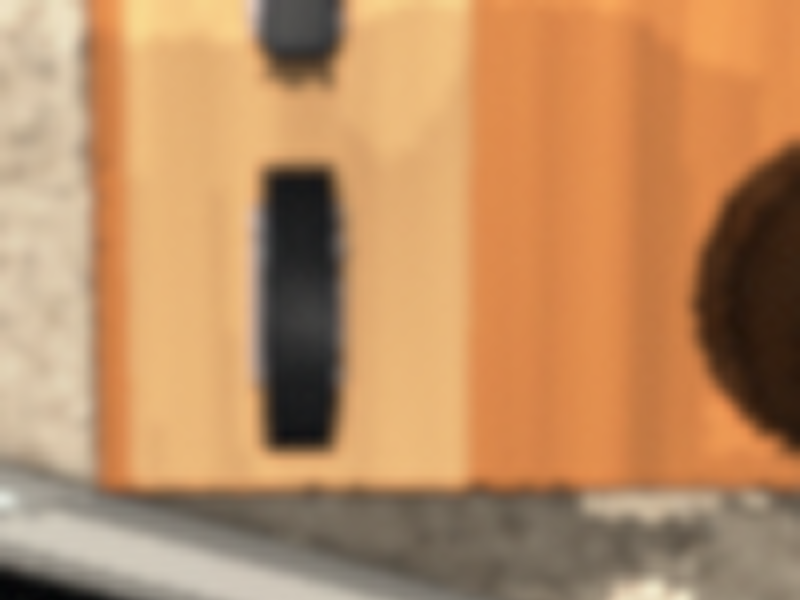

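The round head spans columns 322.5–332.7 and rows 131–166 in full-picture pixels, so its centre is about (0.529, 0.190), which the blob fit also gave. I descend in steps.

Request:
carry_out(
  increments=[
    [[2, 0.1, 4.5, 0, -0.01, 0.008, 3], [3.6, 0.25, 9, 0, -0.01, 0.008, 3], [3.6, 0.25, 13, 0, -0.01, 0.008, 3], [3.6, 0.25, 16.5, 0, -0.01, 0.008, 3], [3.6, 0.25, 18.5, 0, -0.01, 0.008, 3], [3.6, 0.25, 19.5, 0, -0.01, 0.008, 3], [3.6, 0.25, 19.5, 0, -0.01, 0.008, 3], [3.6, 0.25, 19.5, 0, -0.01, 0.008, 3], [3.6, 0.25, 19.5, 0, -0.01, 0.008, 3], [3.6, 0.25, 19.5, 0, -0.01, 0.008, 3]],
  ],
)

```text
clock: 12.8
ee_pos: [0.5301, 0.1898, 0.13]
orientation: [0.605, 0.796, 0.0, -0.001]
contact_force: [-1.1, 0.2, 0.3]
width: 0.0302
```

```bash
python3 - <<'E'
from h import *
st();im=robot.read_camera("wrist");cv2.imwrite("pics/w7.png",im[...,::-1])
m=marks(["round_key_bow","square_key_bow","tee_key_bow"],["wrist"])
for (n,c),p in m.items(): print(n,np.round(atz(c,p,.076),4))
go([.529,.190,.094],15.5)
cv2.imwrite("pics/w7c.png",cv2.resize(im[100:400,200:460,::-1],(690,600*690//690)))
E
```

```text
t 12.8 p [0.5301 0.1898 0.13  ] yaw 15.52 tilt [-0.001  0.001 -1.   ] q [-0.71  0.46  0.39  1.92 -0.24  0.81  0.08] F [-1.1  0.2  0.3] w 0.0302
round_key_bow wrist [231.4 324.7] 0.57
square_key_bow wrist [149.1 320.8] 0.91
tee_key_bow wrist [ 51.1 320.6] 0.7
round_key_bow [0.5297 0.1875 0.076 ]
square_key_bow [0.5127 0.2399 0.076 ]
tee_key_bow [0.4972 0.2958 0.076 ]
go [0.529 0.19  0.094] 15.5 -> cm [ 0.05 -0.04  3.52] rv [-0.002 -0.001  0.   ]
```

View pics/w7.png

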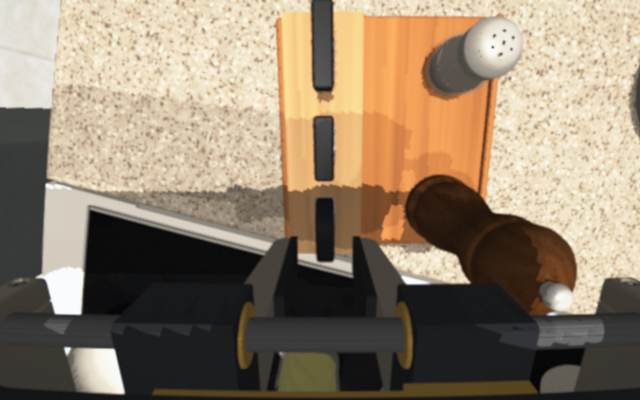

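The key head sits between the open fingers at columns 317–333, and the finger gap is centred at about 326. The mill's knob is at (555, 295). I go down 3.6 cm slowly.

Request:
carry_out(
  increments=[
    [[-0.1, 0, 1, 0, 0, -0.01, 3], [-0.1, 0, 1.8, 0, 0, -0.01, 3], [-0.1, 0, 2.5, 0, 0, -0.01, 3], [-0.1, 0, 3, 0, 0, -0.01, 3], [-0.1, 0, 3.4, 0, 0, -0.01, 3], [-0.1, 0, 3.6, 0, 0, -0.01, 3], [-0.1, 0, 3.6, 0, 0, -0.01, 3], [-0.1, 0, 3.6, 0, 0, -0.01, 3], [-0.1, 0, 3.6, 0, 0, -0.01, 3], [-0.1, 0, 3.6, 0, 0, -0.01, 3]],
  ],
)

```text
clock: 14.0
ee_pos: [0.5299, 0.1887, 0.0934]
orientation: [0.601, 0.799, -0.0, -0.001]
contact_force: [-0.2, -0.5, -0.4]
width: 0.03
```

```bash
python3 - <<'E'
from h import *
st()
E
```

```text
t 14.0 p [0.5299 0.1887 0.0934] yaw 16.09 tilt [-0.002  0.001 -1.   ] q [-0.69  0.51  0.37  1.94 -0.27  0.74  0.12] F [-0.2 -0.5 -0.4] w 0.03
```

No contact with the mill. I close with a firm grip.

Request:
carry_out(
  increments=[
    [[0, 0, 0, 0, 0, 0, 0.5], [0, 0, 0, 0, 0, 0, 0.5], [0, 0, 0, 0, 0, 0, 0.5], [0, 0, 0, 0, 0, 0, 0.5], [0, 0, 0, 0, 0, 0, 0.5], [0, 0, 0, 0, 0, 0, 0.5], [0, 0, -0.5, 0, 0, 0, 0.5], [0, 0, -1.5, 0, 0, 0, 0.5], [0, 0, -2.5, 0, 0, 0, 0.5], [0, 0, -3.5, 0, 0, 0, 0.5]],
  ],
  grip_force=40,
)

```text
clock: 15.0
ee_pos: [0.5302, 0.1887, 0.1296]
orientation: [0.601, 0.799, 0.0, -0.001]
contact_force: [-0.5, -0.2, 0.1]
width: 0.0112
```

```bash
python3 - <<'E'
from h import *
st();go([.525,.18,.40],16)
E
```

```text
t 15.0 p [0.5302 0.1887 0.1296] yaw 16.09 tilt [-0.001  0.001 -1.   ] q [-0.71  0.46  0.39  1.92 -0.24  0.81  0.09] F [-0.5 -0.2  0.1] w 0.0112
go [0.525 0.18  0.4  ] 16 -> cm [ -0.66  -0.76 -27.04] rv [-0.001 -0.001  0.002]
```

Request:
carry_out(
  increments=[
    [[0, 0, -3, 0, 0, 0, 0.5], [0, 0, -6.5, 0, 0, 0, 0.5], [0, 0, -10.5, 0, 0, 0, 0.5], [0, 0, -14.5, 0, 0, 0, 0.5], [0, 0, -18.5, 0, 0, 0, 0.5], [0, 0, -22, 0, 0, 0, 0.5], [-2, -0.5, -25, 0, 0, 0.02, 0.5], [-5, -1, -27, 0, 0, 0.05, 0.5], [-9, -2.5, -27, 0, 0, 0.12, 0.5], [-13, -4, -27, 0, 0, 0.18, 0.5]],
  ],
)

```text
clock: 16.0
ee_pos: [0.5279, 0.051, 0.4011]
orientation: [0.671, 0.741, 0.001, -0.0]
contact_force: [0.4, -0.2, -0.4]
width: 0.0118
```

```bash
python3 - <<'E'
from h import *
st();go([.5195,-.189,.40],-13.5)
E
```

```text
t 16.0 p [0.5279 0.051  0.4011] yaw 5.67 tilt [ 0.001  0.002 -1.   ] q [-0.66  0.12  0.56  1.69 -0.07  1.35  0.01] F [ 0.4 -0.2 -0.4] w 0.0118
go [ 0.52  -0.189  0.4  ] -13.5 -> cm [-23.8   -3.21   0.06] rv [ 0.001 -0.002  0.335]
```

Request:
carry_out(
  increments=[
    [[-4, -0.5, 0, 0, 0, 0.06, 0.5], [-8.5, -1.1, 0, 0, 0, 0.12, 0.5], [-13, -1.7, 0, 0, 0, 0.18, 0.5], [-17.5, -2.3, 0, 0, 0, 0.25, 0.5], [-21.5, -2.9, 1, 0, 0, 0.31, 0.5], [-23.8, -3.2, 5, 0, 0, 0.335, 0.5], [-23.8, -3.2, 9, 0, 0, 0.335, 0.5], [-23.8, -3.2, 13, 0, 0, 0.335, 0.5], [-23.8, -3.2, 15.5, 0, 0, 0.335, 0.5], [-23.8, -3.2, 17, 0, 0, 0.335, 0.5]],
  ],
)

```text
clock: 17.0
ee_pos: [0.5188, -0.1883, 0.2292]
orientation: [0.786, 0.619, 0.0, -0.001]
contact_force: [-0.1, -0.3, -0.1]
width: 0.0116
```

```bash
python3 - <<'E'
from h import *
robot.read_camera("top");robot.read_camera("top")
st();im=robot.read_camera("wrist");cv2.imwrite("pics/w8.png",im[...,::-1])
m=marks(["round_key_tip","lock_slot","round_key_bow"],["wrist"])
s=robot.observe()
for (n,c),p in m.items():
    z=dict(lock_slot=.118,round_key_bow=s["ee_pos"][2]-.0174,round_key_tip=s["ee_pos"][2]-.0794)[n]
    print(n,np.round(atz(c,p,z),4))
go([.5195,-.189,.215],-13.5)
cv2.imwrite("pics/w8c.png",cv2.resize(im[130:330,220:440,::-1],(660,600),interpolation=cv2.INTER_CUBIC))
E
```

```text
t 17.1 p [ 0.519  -0.1883  0.2296] yaw -13.53 tilt [-0.001  0.002 -1.   ] q [-0.3   0.35  0.73  1.88 -0.27  1.02  0.31] F [ 0.1 -0.7 -1.1] w 0.0116
round_key_tip wrist [218.1 326.9] 0.94
lock_slot wrist [206.  326.8] 0.77
round_key_bow wrist [251.1 327.9] 0.78
round_key_tip [ 0.5223 -0.1901  0.153 ]
lock_slot [ 0.5226 -0.1901  0.118 ]
round_key_bow [ 0.5221 -0.1909  0.215 ]
go [ 0.52  -0.189  0.215] -13.5 -> cm [-0.03 -0.13  1.74] rv [ 0.004 -0.002 -0.   ]
```

View pics/w8c.png

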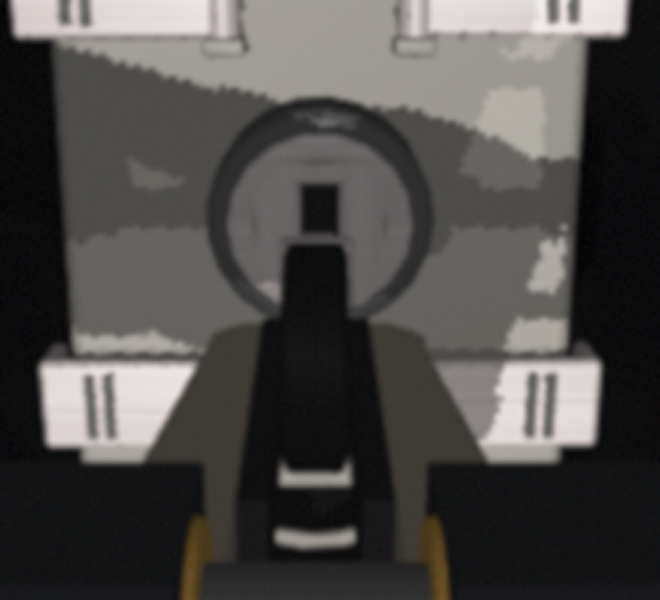

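The key hangs straight, its collar at crop (318, 245). The slot is just ahead at (320, 207), and the two marks agree to under 1 mm. I insert with a 0.5 mm correction.

Request:
carry_out(
  increments=[
    [[0, 0.05, 1.8, 0, 0, 0, 0.5], [0, 0.05, 2.8, 0, 0, 0, 0.5], [0, 0.05, 3.3, 0, 0, 0, 0.5], [0, 0.05, 3.8, 0, 0, 0, 0.5], [0, 0.05, 4.2, 0, 0, 0, 0.5], [0, 0.05, 4.6, 0, 0, 0, 0.5], [0, 0.05, 5, 0, 0, 0, 0.5], [0, 0.05, 5.4, 0, 0, 0, 0.5], [0, 0.05, 5.8, 0, 0, 0, 0.5], [0, 0.05, 6, 0, 0, 0, 0.5]],
  ],
)

```text
clock: 18.3
ee_pos: [0.5212, -0.1889, 0.1718]
orientation: [0.785, 0.619, 0.002, 0.0]
contact_force: [-2.4, 0.9, 0.4]
width: 0.0115
```

```bash
python3 - <<'E'
from h import *
robot.read_camera("wrist");st();robot.read_camera("wrist");st()
m=marks(["round_key_bow"],["wrist"])
E
```

```text
t 18.35 p [ 0.5211 -0.1889  0.1717] yaw -13.52 tilt [ 0.003  0.002 -1.   ] q [-0.25  0.43  0.69  1.93 -0.34  0.91  0.37] F [-2.   0.8 -1.5] w 0.0114
t 18.4 p [ 0.5211 -0.1889  0.1718] yaw -13.52 tilt [ 0.003  0.002 -1.   ] q [-0.25  0.43  0.69  1.93 -0.34  0.91  0.37] F [-2.   0.1 -2.1] w 0.0114
round_key_bow wrist [255.  325.1] 0.79
```

Request:
carry_out(
  increments=[
    [[0, 0, 0.1, 0, 0, 0, 0.5], [0, 0, 0.2, 0, 0, 0, 0.5], [0, 0, 0.3, 0, 0, 0, 0.5], [0, 0, 0.4, 0, 0, 0, 0.5], [0, 0, 0.5, 0, 0, 0, 0.5], [0, 0, 0.5, 0, 0, 0, 0.5], [0, 0, 0.5, 0, 0, 0, 0.5], [0, 0, 0.5, 0, 0, 0, 0.5], [0, 0, 0.5, 0, 0, 0, 0.5], [0, 0, 0.5, 0, 0, 0, 0.5]],
  ],
)

```text
clock: 19.45
ee_pos: [0.5216, -0.1891, 0.1693]
orientation: [0.785, 0.619, 0.003, 0.0]
contact_force: [-8.4, 3.5, 18.8]
width: 0.0118
```

```bash
python3 - <<'E'
from h import *
st()
E
```

```text
t 19.45 p [ 0.5216 -0.1891  0.1693] yaw -13.52 tilt [ 0.004  0.003 -1.   ] q [-0.25  0.43  0.69  1.93 -0.35  0.9   0.38] F [-8.4  3.5 18.8] w 0.0118
```

Seated at TCP z 0.1693, where the geometry predicts 0.1694, with 19 N on the collar. Now I turn clockwise.

Request:
carry_out(
  increments=[
    [[0, 0, 0.05, 0, 0, 0.1, 0.5], [0, 0, 0.05, 0, 0, 0.2, 0.5], [0, 0, 0.05, 0, 0, 0.3, 0.5], [0, 0, 0.05, 0, 0, 0.4, 0.5], [0, 0, 0.05, 0, 0, 0.5, 0.5], [0, 0, 0.05, 0, 0, 0.6, 0.5], [0, 0, 0.05, 0, 0, 0.7, 0.5], [0, 0, 0.05, 0, 0, 0.8, 0.5], [0, 0, 0.05, 0, 0, 0.9, 0.5], [0, 0, 0.05, 0, 0, 0.9, 0.5]],
  ],
  grip_force=50,
)

```text
clock: 20.45
ee_pos: [0.5207, -0.1884, 0.1694]
orientation: [0.977, 0.215, 0.002, -0.002]
contact_force: [-7.3, 2.9, 10.0]
width: 0.0113
```

```bash
python3 - <<'E'
from h import *
st();print(np.round(robot.observe()["ft_torque"],2))
E
```

```text
t 20.45 p [ 0.5207 -0.1884  0.1694] yaw -65.19 tilt [ 0.002  0.005 -1.   ] q [-0.41  0.5   0.91  1.94 -0.49  0.95 -0.39] F [-7.3  2.9 10. ] w 0.0113
[0.96 2.14 0.03]
```

Request:
carry_out(
  increments=[
    [[0, 0, 0, 0, 0, 0.1, 0.5], [0, 0, 0, 0, 0, 0.2, 0.5], [0, 0, 0, 0, 0, 0.3, 0.5], [0, 0, 0, 0, 0, 0.4, 0.5], [0, 0, 0, 0, 0, 0.48, 0.5], [0, 0, 0, 0, 0, 0.55, 0.5], [0, 0, 0, 0, 0, 0.6, 0.5], [0, 0, 0, 0, 0, 0.63, 0.5], [0, 0, 0, 0, 0, 0.63, 0.5], [0, 0, 0, 0, 0, 0.63, 0.5]],
  ],
)

```text
clock: 21.45
ee_pos: [0.5206, -0.188, 0.1695]
orientation: [0.995, -0.097, 0.001, -0.003]
contact_force: [-4.7, 2.4, 4.1]
width: 0.0115
```

```bash
python3 - <<'E'
from h import *
st();print(np.round(robot.observe()["ft_torque"],2))
E
```

```text
t 21.45 p [ 0.5206 -0.188   0.1695] yaw -101.17 tilt [ 0.002  0.006 -1.   ] q [-0.5   0.57  1.07  1.94 -0.61  1.   -0.92] F [-4.7  2.4  4.1] w 0.0115
[0.69 1.34 0.35]
```

The tool has turned 1.53 rad and the twist torque has risen to 0.35 N m, so the cylinder is at its stop. I release and lift.

Request:
carry_out(
  increments=[
    [[0, 0, 0, 0, 0, 0, 3], [0, 0, 0, 0, 0, 0, 3], [0, 0, 0, 0, 0, 0, 3], [0, 0, 0, 0, 0, 0, 3], [0, 0, -1, 0, 0, 0, 3], [0, 0, -3, 0, 0, 0, 3], [0, 0, -6, 0, 0, 0, 3], [0, 0, -10, 0, 0, 0, 3], [-2, 0, -14, 0, 0, 0, 3], [-4, 0, -17, 0, 0, 0, 3]],
  ],
)

```text
clock: 22.45
ee_pos: [0.481, -0.1825, 0.342]
orientation: [0.995, -0.098, 0.001, -0.002]
contact_force: [-0.5, 0.5, 0.8]
width: 0.0301
```

```bash
python3 - <<'E'
from h import *
for i in range(3): robot.read_camera("top")
st();im=robot.read_camera("wrist");cv2.imwrite("pics/w9.png",im[...,::-1])
m=marks(["round_key_bow","round_key_tip","lock_slot"],["wrist"])
for (n,c),p in m.items(): print(n,np.round(atz(c,p,dict(lock_slot=.118,round_key_bow=.152,round_key_tip=.09)[n]),4))
cv2.imwrite("pics/w9c.png",cv2.resize(im[40:300,160:500,::-1],(780,596),interpolation=cv2.INTER_CUBIC))
E
```

```text
t 22.6 p [ 0.4816 -0.1811  0.3412] yaw -101.12 tilt [ 0.006  0.008 -1.   ] q [-0.82  0.28  1.36  1.84 -0.3   1.25 -1.13] F [ 0.9 -0.3  0.1] w 0.0299
round_key_bow wrist [153.9 324.8] 0.56
round_key_tip wrist [148.8 327.4] 0.71
lock_slot wrist [147.7 326.9] 0.84
round_key_bow [ 0.5157 -0.1868  0.152 ]
round_key_tip [ 0.5145 -0.1893  0.09  ]
lock_slot [ 0.5185 -0.1895  0.118 ]
```

View pics/w9c.png

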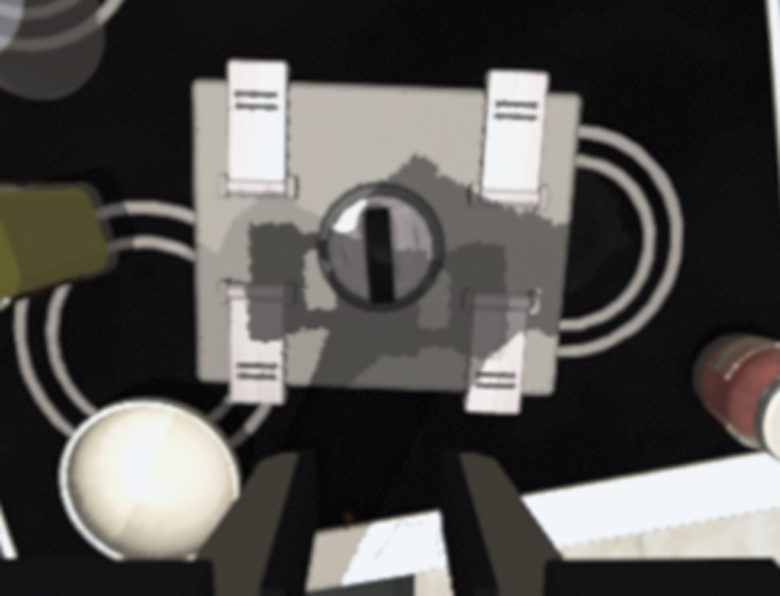

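The final view shows all four clips flat over the rim. The key head stands upright in the cylinder at crop (380, 255), turned about 85° from the slot's start direction, and the fingers are clear. I hand in.

```bash
python3 - <<'E'
from h import *
st();print(robot.sign_off())
E
```

```text
t 22.8 p [ 0.481  -0.1809  0.3385] yaw -101.16 tilt [-0.     0.006 -1.   ] q [-0.81  0.29  1.36  1.84 -0.3   1.25 -1.13] F [-1.1 -0.6  1.1] w 0.03
the job is handed in; nothing more can be done
None
```

The box is shut and locked, and I handed the job in at 22.8 s of the 70 s allowed; it reports no verdict.

- **Clips:** I pressed front left, then back right, front right and back left. Each stopped at TCP z of about 0.105–0.106 with 12–56 N on the tool, which matches fully down. The last picture shows all four flat over the rim.
- **Key:** I gripped the round key high on its head so the gripper body cleared the pepper mill. It went in until the collar took 19 N, at TCP z 0.1693 against 0.1694 expected.
- **Lock:** I turned the tool 1.53 rad clockwise until the twist torque rose to 0.35 N m, then let go. The last picture shows the key upright and about 85° (1.48 rad) round. Allowing for the 0.15 rad of play, that puts the cylinder at its stop. The fingers are clear and the force reads near zero.
- **Small disagreements:**
  - The last marks put the key tip about 4 mm from the slot mark, within the 6 mm limit. That mark assumes a height and the blade is hidden, so I gave it little weight.
  - The first two key positions, taken while the arm was still settling, were up to 1 cm off. I measured again with the arm at rest.
- **Not checked:** I did not look at the other two keys or the things around the stand again at the end. No contact force showed there during the grasp.

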